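# Roll a snap-in cover strip home

## Task

Take the orange-handled hand roller out of its holder and roll it along the blue snap-in strip, from one end to the other, with firm pressure (about 15 to 20 N, never more than 40 N), until all eight links are pressed fully home in their channel. The strip's bed is neither flat nor level, so go by the force; press only with the roller, then hang the roller back in its holder, upright, and let go. Leave the jar, the tape measure and the carton where they are.

Things in the scene. Friction and masses are not known exactly. Their poses are not given: they have to be found in the camera images.
- roller_grip (a point): Centre of the grip zone of the hand roller: upright orange handle, 24 mm (x) by 26 mm (y) in section, parallel sides, reaching from 53 mm below this point to 25 mm above it. Axes as the roller's: z up along the handle, x along the wheel's axle, y the direction in which it rolls. The wheel's lowest point is 105 mm straight below this point. Roller 0.28 kg.
- roller: The whole hand roller, loose. Origin: the lowest point of its wheel (on the handle's axis). Rubber wheel 40 mm diameter, 24 mm wide, axle 20 mm above the origin, between two fork arms (34 mm over their outsides). A steel crown plate 64 mm (x) by 66 mm (y), 46 to 52 mm above the origin, hangs on the holder's rim; handle from 52 to 130 mm above the origin.
- wheel (a joint): Turn of the roller's wheel about its axle (rad); turns freely without limit, 20 mm radius.
- holder: Fixed dark steel roller holder: an open-topped upright pocket, outside 54 mm (x) by 60 mm (y), rim 56 mm above the work surface, walls 5 mm, so the mouth is 44 mm (x) by 50 mm (y); foot plate 110 by 120 mm, 6 mm thick. Origin: centre of its underside. The roller hangs in it wheel down, its crown on the rim, its axes parallel to the holder's (either way round), its origin 10 mm above the holder's origin.
- holder_mouth (a point): Centre of the holder's mouth, at the height of the rim; axes as the holder's. When the roller hangs home, point roller_grip is 59 mm straight above it.
- panel: Fixed workpiece: white wall-panel offcut 120 (x) by 250 (y) by 18 mm on wooden packing, top 30 to 52 mm above the work surface. Origin under its centre; y along the strip. The packing is not measured: the panel lies up to 5 mm above or below nominal and tilts along the strip by up to 0.025 rad; the channel on it sags some 6 mm in the middle. So the seats' true height is up to 10 mm off and changes along the strip. It is firm.
- strip_mid (a point): Middle of the strip, at the height of the tops of the seated links as they would be on a panel at nominal height and level; the true height is up to 10 mm off and must be felt. y along the strip.
- strip_a (a point): End of the strip at link0 (the -y end), mid-width, at the nominal (not the true) height of the seated tops. The strip is 192 mm long from here to strip_b, 20 mm wide.
- strip_b (a point): End of the strip at link7 (the +y end), mid-width, at the nominal (not the true) height of the seated tops.
- link0 (a joint): How far link 0 of the blue strip (counted from strip_a; 20 x 23 mm, its middle 12 mm from strip_a) is pressed in (m): 0 = 6 mm proud, 0.006 = fully home, its top then 2 mm above the channel's aluminium lips. A stiff snap fit: it stays where it is left, and moves down when pressed with more than about 7 to 9 N.
- link1 (a joint): How far link 1 of the blue strip (counted from strip_a; 20 x 23 mm, its middle 36 mm from strip_a) is pressed in (m): 0 = 6 mm proud, 0.006 = fully home, its top then 2 mm above the channel's aluminium lips. A stiff snap fit: it stays where it is left, and moves down when pressed with more than about 7 to 9 N.
- link2 (a joint): How far link 2 of the blue strip (counted from strip_a; 20 x 23 mm, its middle 60 mm from strip_a) is pressed in (m): 0 = 6 mm proud, 0.006 = fully home, its top then 2 mm above the channel's aluminium lips. A stiff snap fit: it stays where it is left, and moves down when pressed with more than about 7 to 9 N.
- link3 (a joint): How far link 3 of the blue strip (counted from strip_a; 20 x 23 mm, its middle 84 mm from strip_a) is pressed in (m): 0 = 6 mm proud, 0.006 = fully home, its top then 2 mm above the channel's aluminium lips. A stiff snap fit: it stays where it is left, and moves down when pressed with more than about 7 to 9 N.
- link4 (a joint): How far link 4 of the blue strip (counted from strip_a; 20 x 23 mm, its middle 108 mm from strip_a) is pressed in (m): 0 = 6 mm proud, 0.006 = fully home, its top then 2 mm above the channel's aluminium lips. A stiff snap fit: it stays where it is left, and moves down when pressed with more than about 7 to 9 N.
- link5 (a joint): How far link 5 of the blue strip (counted from strip_a; 20 x 23 mm, its middle 132 mm from strip_a) is pressed in (m): 0 = 6 mm proud, 0.006 = fully home, its top then 2 mm above the channel's aluminium lips. A stiff snap fit: it stays where it is left, and moves down when pressed with more than about 7 to 9 N.
- link6 (a joint): How far link 6 of the blue strip (counted from strip_a; 20 x 23 mm, its middle 156 mm from strip_a) is pressed in (m): 0 = 6 mm proud, 0.006 = fully home, its top then 2 mm above the channel's aluminium lips. A stiff snap fit: it stays where it is left, and moves down when pressed with more than about 7 to 9 N.
- link7 (a joint): How far link 7 of the blue strip (counted from strip_a; 20 x 23 mm, its middle 180 mm from strip_a) is pressed in (m): 0 = 6 mm proud, 0.006 = fully home, its top then 2 mm above the channel's aluminium lips. A stiff snap fit: it stays where it is left, and moves down when pressed with more than about 7 to 9 N.
- jar: Bystander: glass jar with black lid, 64 mm diameter, 75 mm high. Origin at the centre of its underside.
- tape: Bystander: yellow tape measure, 62 x 40 x 58 mm high. Origin at the centre of its underside.
- carton: Bystander: small carton, 70 x 90 x 70 mm high. Origin at the centre of its underside.
Mind the look-alikes: they are no part of the job. There is more than one size of the roller; the job needs the middle-sized. Of the things that look like the holder, take the one that is farthest from the robot's base at the start.

How it is judged:
By the outcome, as a careful person would: the job done as asked, in the order asked, and still so for the second after the job is handed in, with the robot touching nothing.
It also fails if it takes over 72 s, if anything falls off the work surface, if the arm or the gripper's body presses on something with over 40 N, if the wrist force passes 120 N, or if a joint passes its speed limit or range.

## Robot

A 6-joint arm with a two-finger parallel gripper is mounted at the origin on the work surface. World frame = base frame: x ahead of the robot, y to its left, z up, the work surface at z = 0. Lengths are in mm, angles in rad, forces in N, time in s.
With the tool pointing down it reaches from about 400 to 925 mm from the base axis. Payload 12.5 kg.
Tool frame: the origin (TCP) lies on the mounting face of the last link; the fingertips stand 190 mm ahead of it and the grasp point (between the pads) lies 171 mm ahead of it; z points along the fingers, y is the line along which they close (so a half turn about z gives the same grasp; the last joint's range is limited). The gripper opens to 95 mm and grips with 3 to 60 N. Pads are 20 mm wide; open, the fingers measure 119 mm over their backs; the gripper's body (75 mm by 180 mm) begins 59 mm behind the grasp point.
Start: joints at [-1.366, 0.491, 1.559, -0, 1.092, -0.106], TCP at [191.157, -595.049, 404.761] pointing down, gripper open.
Joint ranges: [-3.1, 3.1], [-0.84, 2.19], [0.05, 2.79], [-1.13, 4.28], [0.06, 2.93], [-2.69, 2.69]. Speed limits (rad/s): [2.22, 2.22, 2.79, 3.14, 3.14, 3.14].

## Interface

Orientations are given as [roll, pitch, yaw] about the fixed x, y, z axes, in that order (R = Rz(yaw) Ry(pitch) Rx(roll)).
In Python, from cell import env gives the robot as it stands.
- The arm moves only by the tool carry_out, never from a script. Its argument "series" is a list of rows, each a list of 5 numbers: the shift along the tool's x, y, z in m, then the turn about the tool's z in degrees, then the opening, from 0 (shut) to 1 (fully open). A call has 1 to 20 rows; each row is the pose to reach, as a shift and turn from the pose commanded when the call began, along the tool's axes at that moment; what a row does not reach only later rows make up. A row lasts 1/8 s, in which the tool goes at most 62.5 mm and 10.7 degrees, less where a joint would pass 70% of its speed; a pose out of reach is approached as far as the arm can. A call with a gripper value outside its range is refused whole. The fingers move at their own pace and stop on an object; the grip force is fixed at half the most. Time passes only in rows, so rows that repeat a pose let the fingers close. It gives the time, the measured TCP pose, the force, the opening and the grip force at its end, in the units of the state.
- env.state(): the state, without advancing time (a new reading comes with each control period).
- env.read_camera(name): name is "scene" or "side" or "wrist"; returns (picture, depth): 480x640x3 uint8, red, green, blue; 480x640 float32, mm along the optical axis (not along the pixel's ray), 0 where there is no reading.
- env.get_calibration(name): a dict with "intrinsics" (3x3 intrinsics, pixels), "D" ([k1, k2, p1, p2, k3] as OpenCV has them; the pictures are not rectified), "cam_to_world" (4x4, takes a point from camera to world coordinates); the wrist camera has in their place "T_tool_cam" (4x4, takes a point from camera to tool coordinates, whose origin is the TCP and whose axes are the flange's). Camera axes: x right, y up, looking along -z (the intrinsics and any distortion apply to the point x, -y, -z); pixel columns grow to the right and rows downward; lengths in mm; the calibration is good to about 2 mm. A picture is of the moment at which its call begins: read the wrist's pose just before it. get_calibration takes no time and is no camera call.
- env.job_done(): hands the job in; it is judged then, once.
The state is a dict: "t": time; "joints": joint angles; "qvel": joint speeds; "tau": joint torques, N m; "eef_pos": TCP position; "tcp_rot": TCP orientation; "ft_force": force on the tool from outside, world axes, zero at the start; "moment": the same for the moment, N m; "opening": opening from 0.0 (shut) to 1.0 (fully open); "grip_force": force on a finger pad.
Only numpy, scipy, OpenCV 4.12 (cv2) and the standard library are available. Lean on these libraries where they do the work, as an engineer would, in place of code of your own. Each camera call takes 0.05 s, during which the arm holds its last target. There are 200 camera calls.

## Working session

There is one attempt and no reset: what is moved stays moved. The work goes in short steps, Python scripts to look and compute and a tool call to move; the robot and the scene stay as the last step left them, time stands still between calls to the robot, and variables do not carry over. Pictures are saved under pics/ and viewed, at most 10 in all, crops included, and the job is handed in when it is done.

Besides the shell and the picture viewer there is one more tool, called after "Emit:" as name([rows], argument=value, ...), one row to a line, values as JSON. carry_out: Moves the arm, as the interface text tells. Its arguments: {"type":"object","properties":{"series":{"type":"array","items":{"type":"array","items":{"type":"number"}}}},"required":["series"]}

```bash
mkdir -p pics
cat > h.py <<'E'
import numpy as np, cv2
from cell import env
from scipy.spatial.transform import Rotation as R
def grab(n):
    s=env.state(); im,d=env.read_camera(n); c=env.get_calibration(n)
    if n=='wrist':
        T=np.eye(4); T[:3,:3]=R.from_euler('xyz',s['tcp_rot']).as_matrix(); T[:3,3]=s['eef_pos']
        M=T@np.array(c['T_tool_cam'])
    else: M=np.array(c['cam_to_world'])
    return im,d,np.array(c['intrinsics'],float),np.array(c['D'],float),M
def ray(uv,K,D,M):
    p=cv2.undistortPoints(np.array([[uv]],float),K,D)[0,0]
    return M[:3,:3]@np.array([p[0],-p[1],-1]),M[:3,3]
def at_z(uv,z,g):
    d,o=ray(uv,*g[2:]); return o+d*(z-o[2])/d[2]
def at_d(uv,g):
    d,o=ray(uv,*g[2:]); u,v=map(int,uv); w=g[1][v-1:v+2,u-1:u+2]; return o+d*np.median(w[w>0])
def save(n,im): cv2.imwrite('pics/'+n,im[:,:,::-1])
E
python3 - <<'E'
from h import *
import pickle
for n in ['scene','side']:
    g=grab(n); pickle.dump(g,open(n+'.pkl','wb')); save(n+'.png',g[0]); print(g[4].round(2))
print(env.state())
E
```

```text
[[ 9.0000e-01 -2.6000e-01  3.4000e-01  9.4217e+02]
 [ 4.3000e-01  5.9000e-01 -6.9000e-01 -7.7446e+02]
 [-2.0000e-02  7.7000e-01  6.4000e-01  7.9925e+02]
 [ 0.0000e+00  0.0000e+00  0.0000e+00  1.0000e+00]]
[[-8.7000e-01  2.7000e-01 -4.0000e-01  7.2970e+01]
 [-4.9000e-01 -4.6000e-01  7.4000e-01  8.7578e+02]
 [ 2.0000e-02  8.4000e-01  5.4000e-01  7.6144e+02]
 [ 0.0000e+00  0.0000e+00  0.0000e+00  1.0000e+00]]
{'t': 0.1, 'joints': array([-1.36557917e+00,  4.91545477e-01,  1.55939762e+00, -2.74864866e-05,
        1.09170141e+00, -1.05595958e-01]), 'qvel': array([ 1.77248145e-04, -1.48936160e-03, -3.18500610e-03,  2.91339418e-04,
       -1.97930128e-04,  9.10991708e-05]), 'tau': array([ 1.62145538e-03, -6.13624549e+01, -2.58607525e+01,  6.93751196e-02,
        4.69698559e-02, -6.11118776e-05]), 'eef_pos': array([ 191.16353298, -595.02619115,  404.18824011]), 'tcp_rot': array([-3.14054409e+00, -8.66223955e-05,  3.10825751e-01]), 'ft_force': array([ 0.662531  , -0.29946149, -0.01239738]), 'moment': array([-0.04297934,  0.0436718 , -0.00996525]), 'grip_force': 0.0, 'opening': 0.9975246972000437}
```

View pics/scene.png

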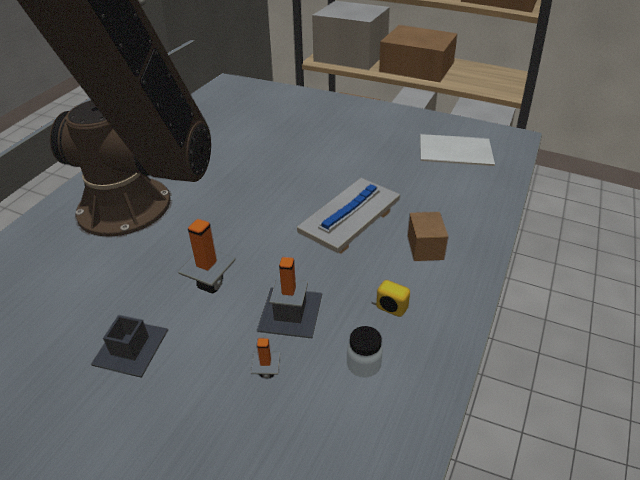

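View pics/side.png

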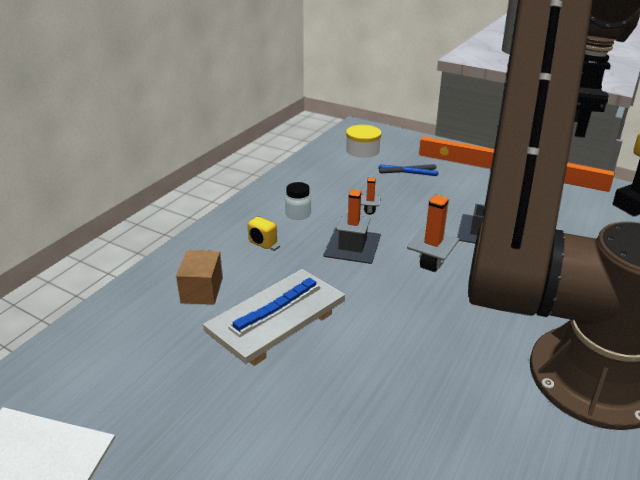

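Scene view: the orange rollers are at (203,245) large, (288,275) middle and in a holder, and (264,352) small. The holders are at (290,312), occupied, and (127,340), empty. The strip runs from (323,226) to (376,187). I choose the middle roller and its holder, and will check this with numbers and one crop.

Run:
```python
from h import *
import pickle
g=pickle.load(open('scene.pkl','rb')); s=pickle.load(open('side.pkl','rb'))
for k,uv in dict(bigtop=(200,224),midtop=(288,260),smalltop=(264,341),hold_mouth_empty=(126,330),crown=(291,290),stripL=(325,224),stripR=(374,189),jar=(365,340),tape=(393,290),carton=(428,225)).items():
    print(k,at_d(uv,g).round(0))
for k,z,c in [('fp',6,[(260,330),(310,334),(321,292),(270,288)]),('fpe',6,[(94,348),(142,373),(167,327),(118,316)])]:
    P=np.array([at_z(u,z,g) for u in c]); print(k,P.mean(0).round(0), np.hypot(*P.mean(0)[:2]).round(0)); print(P.round(0)[:,:2].tolist())
for k,uv in dict(midtop=(355,193),sA=(236,325),sB=(313,282)).items(): print('side',k,at_d(uv,s).round(0))
a=cv2.resize(g[0][240:350,245:345],None,fx=4,fy=4,interpolation=2); b=cv2.resize(g[0][170:255,290:410],None,fx=3,fy=3,interpolation=2)
o=np.zeros((440,760,3),np.uint8); o[:,:400]=a; o[:255,400:]=b; save('crop.png',o)
```

```text
bigtop [ 385. -150.  171.]
midtop [ 571. -143.  140.]
smalltop [ 603. -297.   94.]
hold_mouth_empty [ 306. -338.   18.]
crown [ 581. -156.   77.]
stripL [545.  76.  57.]
stripR [599. 246.  60.]
jar [ 752. -209.   74.]
tape [752. -59.  58.]
carton [760. 151.  69.]
fp [ 570. -146.    6.] 588.0
[[540.0, -217.0], [633.0, -186.0], [605.0, -75.0], [502.0, -108.0]]
fpe [ 322. -349.    6.] 474.0
[[269.0, -396.0], [393.0, -400.0], [368.0, -289.0], [257.0, -309.0]]
side midtop [ 567. -142.  143.]
side sA [591. 260.  64.]
side sB [539.  83.  63.]
```

View pics/crop.png

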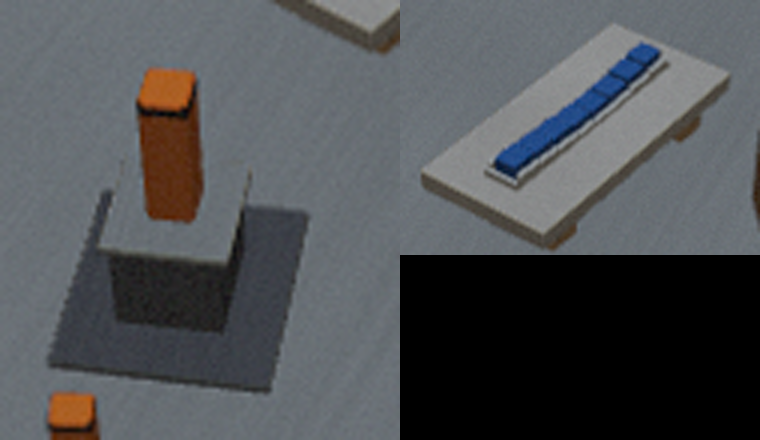

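The crop shows the middle roller hanging in its holder, with its foot plate under it. That holder is 588 mm from the base and the empty one is 474 mm, so the choice stands. The strip is segmented and sags in the middle. Next I go above the roller.

Emit:
carry_out([
  [0.5, -0.314, 0, 0, 1],
  [0.5, -0.314, 0, 0, 1],
  [0.5, -0.314, 0, 0, 1],
  [0.5, -0.314, 0, 0, 1],
  [0.5, -0.314, 0, 0, 1],
  [0.5, -0.314, 0, 0, 1],
  [0.5, -0.314, 0, 0, 1],
  [0.5, -0.314, 0, 0, 1],
  [0.5, -0.314, 0, 0, 1],
  [0.5, -0.314, 0, 0, 1],
  [0.5, -0.314, 0, 0, 1],
  [0.5, -0.314, 0, 0, 1],
  [0.5, -0.314, 0, 0, 1],
  [0.5, -0.314, 0, 0, 1],
])

```text
t: 1.85
eef_pos: [570.8, -144.0, 404.9]
tcp_rot: [3.141, -0.0, 0.309]
ft_force: [0.2, -0.9, -0.1]
opening: 1.002
grip_force: 0.0
```

Run:
```python
from h import *
import pickle
g=grab('wrist'); pickle.dump(g,open('w1.pkl','wb')); save('w1.png',g[0])
s=env.state(); print(s['t'],s['eef_pos'],s['tcp_rot'],s['ft_force']); print(np.array(env.get_calibration('wrist')['T_tool_cam']).round(2),g[2])
```

```text
1.9 [ 570.83659513 -143.87519348  404.84205662] [ 3.14138315e+00 -7.33791053e-05  3.09653595e-01] [-0.08735396 -0.25584901 -0.46785905]
[[-0.    0.97  0.25 69.96]
 [ 1.    0.    0.    0.28]
 [ 0.    0.25 -0.97 19.44]
 [ 0.    0.    0.    1.  ]] [[411.38511413   0.         317.72921691]
 [  0.         411.38511413 241.92394042]
 [  0.           0.           1.        ]]
```

View pics/w1.png

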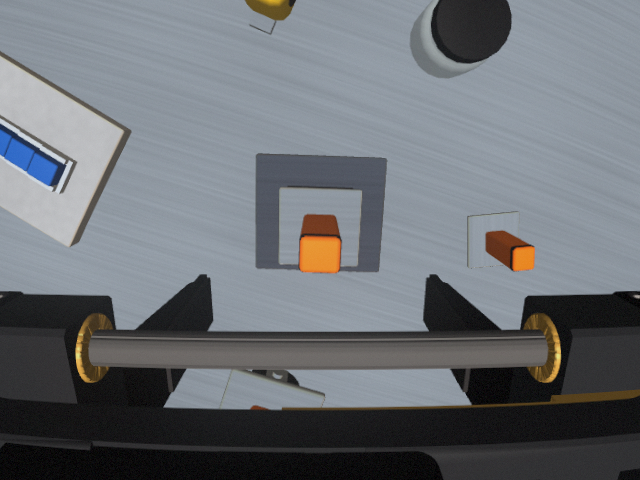

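Wrist view: the handle top is at about (320,253), between the fingers, and the crown's corners are at (280,187) and (361,190). The small roller is to the right and the strip's end is at (50,170).

Run:
```python
from h import *
import pickle
g=pickle.load(open('w1.pkl','rb'))
P=np.array([at_z(u,140,g) for u in [(300,235),(340,235),(341,272),(300,272)]]); c=P.mean(0); print('top',c.round(1),P.round(0)[:,:2].tolist())
for n,z,a,b in [('crown',62,(280,187),(361,190)),('crownR',62,(361,190),(358,266)),('plate',6,(258,154),(386,158)),('plateL',6,(258,154),(256,268)),('plateR',6,(386,158),(379,271))]:
    A,B=at_z(a,z,g),at_z(b,z,g);d=B-A; print(n,A.round(0),B.round(0),np.linalg.norm(d).round(0),np.degrees(np.arctan2(d[1],d[0])).round(1))
A,B=at_z((258,154),6,g),at_z((386,158),6,g);C,D=at_z((256,268),6,g),at_z((379,271),6,g);print('platec',((A+B+C+D)/4).round(1))
Rt=R.from_euler('xyz',env.state()['tcp_rot']).as_matrix(); print('tool d',(Rt.T@(c-env.state()['eef_pos'])).round(1))
s=pickle.load(open('scene.pkl','rb'))
```

```text
top [ 570.2 -145.9  140. ] [[578.0, -130.0], [585.0, -154.0], [563.0, -162.0], [555.0, -137.0]]
crown [ 591. -106.   62.] [ 608. -168.   62.] 64.0 -74.5
crownR [ 608. -168.   62.] [ 548. -186.   62.] 63.0 -163.2
plate [606. -76.   6.] [ 638. -188.    6.] 117.0 -74.1
plateL [606. -76.   6.] [ 501. -103.    6.] 109.0 -165.4
plateR [ 638. -188.    6.] [ 534. -218.    6.] 108.0 -163.7
platec [ 569.7 -146.3    6. ]
tool d [ -1.3   1.6 264.8]
```

Emit:
carry_out([
  [0.092, -0.295, 0, 0, 1],
  [0.092, -0.295, 0, 0, 1],
  [0.092, -0.295, 0, 0, 1],
  [0.092, -0.295, 0, 0, 1],
  [0.092, -0.295, 0, 0, 1],
  [0.092, -0.295, 0, 0, 1],
  [0.092, -0.295, 0, 0, 1],
  [0.092, -0.295, 0, 0, 1],
])

```text
t: 2.9
eef_pos: [568.7, 164.5, 404.7]
tcp_rot: [3.141, 0.0, 0.309]
ft_force: [-0.3, -0.0, -0.5]
opening: 0.998
grip_force: 0.0
```

Run:
```python
from h import *
import pickle
g=grab('wrist'); pickle.dump(g,open('w2.pkl','wb')); save('w2.png',g[0])
s=env.state(); print(s['t'],s['eef_pos'],s['tcp_rot'])
```

```text
2.95 [568.76615868 164.48737251 404.79251385] [ 3.14140324e+00 -4.29867763e-05  3.08959116e-01]
```

View pics/w2.png

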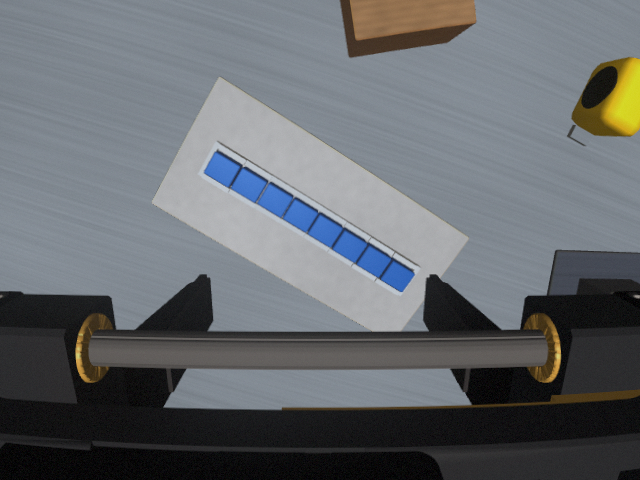

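The strip is fully visible: eight blue links run from (222,167) at the +y end to (398,276) at the -y end.

Run:
```python
from h import *
import pickle
g=pickle.load(open('w2.pkl','rb')); im,d,K,D,M=g
h=cv2.cvtColor(im,cv2.COLOR_RGB2HSV); m=((h[...,0]>100)&(h[...,0]<130)&(h[...,1]>120)&(d>0)); m[:, :190]=0;m[320:]=0;m[:,430:]=0
v,u=np.nonzero(m); p=cv2.undistortPoints(np.stack([u,v],1)[:,None].astype(float),K,D)[:,0]
X=(M[:3,:3]@(np.stack([p[:,0],-p[:,1],-np.ones(len(p))])*d[v,u])).T+M[:3,3]
c=X.mean(0); w=np.linalg.svd(X[:,:2]-c[:2],full_matrices=0)[2][0]; w*=np.sign(w[1])
t=(X[:,:2]-c[:2])@w; n=(X[:,:2]-c[:2])@[w[1],-w[0]]
lo,hi=np.percentile(t,[.3,99.7]); print(c,'yaw',np.degrees(np.arctan2(-w[0],w[1])),lo,hi,np.percentile(n,[2,98]))
mid=c[:2]+w*(lo+hi)/2+np.array([w[1],-w[0]])*np.percentile(n,[2,98]).mean(); print('mid',mid,'a',mid-96*w,'b',mid+96*w,'w',w)
t=t-(lo+hi)/2
for i in range(8):
    for o in (-6,6):
        k=abs(t-(-84+24*i+o))<4; print(i,o,np.median(X[k,2]).round(1),end='; ')
# panel/lips
print()
for r in [(-115,'a'),(115,'b')]:
    q=mid+w*r[0]; Q=np.array([*q,45.]); C=np.linalg.inv(M)@np.array([*Q,1]); uv=cv2.projectPoints(np.array([[C[0],-C[1],-C[2]]]),np.zeros(3),np.zeros(3),K,D)[0][0,0]; print(r,uv,at_d(uv,g))
```

```text
[569.15427103 170.99357558  58.45095309] yaw -14.565248717284389 -96.88360049501847 91.67146979954971 [-9.77402613  9.30951648]
mid [568.27410094 168.52967227] a [544.13179315  75.61493192] b [592.41640873 261.44441262] w [0.25148237 0.96786188]
0 -6 59.8; 0 6 60.0; 1 -6 58.5; 1 6 58.7; 2 -6 57.6; 2 6 57.8; 3 -6 55.9; 3 6 56.2; 4 -6 55.6; 4 6 55.9; 5 -6 57.1; 5 6 57.5; 6 -6 60.5; 6 6 60.8; 7 -6 63.2; 7 6 63.3; 
(-115, 'a') [422.98557709 288.07122217] [538.17925328  55.65864815  40.84242234]
(115, 'b') [193.80109519 146.96983694] [597.36786475 279.40661569  46.54050091]
```

Emit:
carry_out([
  [-0.093, 0.296, 0, 1.8, 1],
  [-0.093, 0.296, 0, 1.8, 1],
  [-0.093, 0.296, 0, 1.8, 1],
  [-0.093, 0.296, 0, 1.8, 1],
  [-0.093, 0.296, 0, 1.8, 1],
  [-0.093, 0.296, 0, 1.8, 1],
  [-0.093, 0.296, 0.04, 1.8, 1],
  [-0.093, 0.296, 0.08, 1.8, 1],
  [-0.093, 0.296, 0.11, 1.8, 1],
  [-0.093, 0.296, 0.12, 1.8, 1],
  [-0.093, 0.296, 0.12, 1.8, 1],
  [-0.093, 0.296, 0.12, 1.8, 1],
])

```text
t: 4.45
eef_pos: [570.7, -144.4, 286.0]
tcp_rot: [3.14, -0.002, 0.279]
ft_force: [0.1, 0.7, -0.1]
opening: 0.998
grip_force: 0.0
```

Run:
```python
from h import *
g=grab('wrist'); save('w3.png',cv2.resize(g[0][120:420,120:520],None,fx=1.5,fy=1.5))
```

```text
(no output)
```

View pics/w3.png

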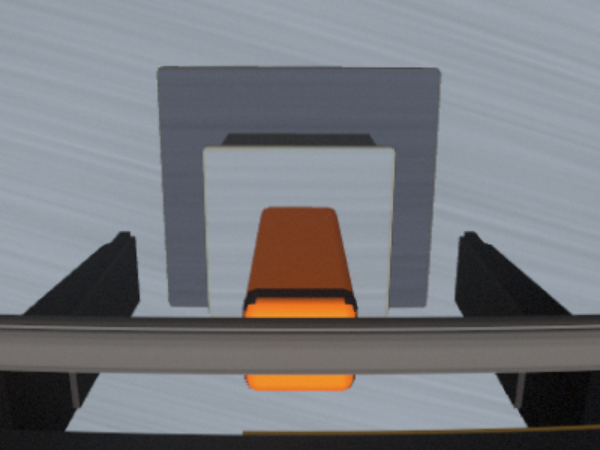

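The handle at (300,340) in the crop is centred between the fingers and square to them, so I close.

Emit:
carry_out([
  [0, 0, 0, 0, 0.22],
  [0, 0, 0, 0, 0.22],
  [0, 0, 0, 0, 0.22],
  [0, 0, 0, 0, 0.22],
  [0, 0, 0, 0, 0.1],
  [0, 0, 0, 0, 0.1],
  [0, 0, 0, 0, 0.1],
  [0, 0, 0, 0, 0.1],
])

```text
t: 5.5
eef_pos: [570.6, -144.5, 284.7]
tcp_rot: [3.141, -0.0, 0.279]
ft_force: [0.5, -1.1, -0.2]
opening: 0.271
grip_force: 30.0
```

Emit:
carry_out([
  [0, 0, -0.02, 0, 0.1],
  [0, 0, -0.05, 0, 0.1],
  [0, 0, -0.09, 0, 0.1],
  [0, 0, -0.12, 0, 0.1],
  [0, 0, -0.12, 0, 0.1],
  [0, 0, -0.12, 0, 0.1],
  [0, 0, -0.12, 0, 0.1],
])

```text
t: 6.38
eef_pos: [570.5, -144.4, 403.1]
tcp_rot: [-3.14, 0.002, 0.279]
ft_force: [0.1, -0.2, -3.2]
opening: 0.27
grip_force: 30.0
```

Run:
```python
from h import *
f=[]
for i in range(3):
    g=grab('wrist'); s=env.state(); f.append(s['ft_force'])
g=grab('side'); save('s2.png',cv2.resize(g[0][60:300,220:520],None,fx=2,fy=2))
print(np.round(f,1),s['t'],s['eef_pos'],s['moment'],s['opening'])
```

```text
[[-0.1  0.4 -2.2]
 [ 0.7 -0.1 -2.4]
 [-0.7  0.3 -2.7]] 6.525 [ 570.59860887 -144.4655161   403.85205672] [-0.03325001 -0.0228936   0.02578285] 0.2746348915767481
```

View pics/s2.png

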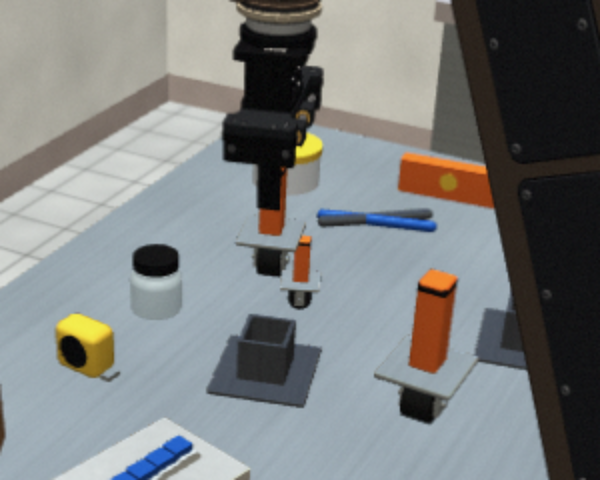

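The roller hangs upright in the gripper and the holder is empty. I carry it over link 0.

Emit:
carry_out([
  [0.039, -0.226, 0, 30.5, 0.1],
  [0.039, -0.226, 0, 30.5, 0.1],
  [0.039, -0.226, 0, 30.5, 0.1],
  [0.039, -0.226, 0, 30.5, 0.1],
  [0.039, -0.226, 0, 30.5, 0.1],
  [0.039, -0.226, 0, 30.5, 0.1],
  [0.039, -0.226, 0.03, 30.5, 0.1],
  [0.039, -0.226, 0.05, 30.5, 0.1],
  [0.039, -0.226, 0.05, 30.5, 0.1],
  [0.039, -0.226, 0.05, 30.5, 0.1],
])

```text
t: 7.82
eef_pos: [546.1, 82.8, 355.4]
tcp_rot: [-3.142, -0.001, -0.254]
ft_force: [0.4, 0.5, -2.8]
opening: 0.274
grip_force: 30.0
```

Run:
```python
from h import *
g=grab('scene'); save('s3.png',cv2.resize(g[0][90:270,260:460],None,fx=3,fy=3)); s=env.state(); print(s['t'],s['eef_pos'],s['tcp_rot'],s['ft_force'])
w=np.array([.2515,.9679]);print('t,n',(s['eef_pos'][:2]-[568.27,168.53])@w,(s['eef_pos'][:2]-[568.27,168.53])@[w[1],-w[0]])
```

```text
7.875 [546.01459586  82.99427946 355.58850809] [-3.14133666e+00 -1.36127286e-03 -2.53723228e-01] [-0.15387231  0.56545821 -2.80059384]
t,n -88.38725805160848 -0.028771947036496215
```

View pics/s3.png

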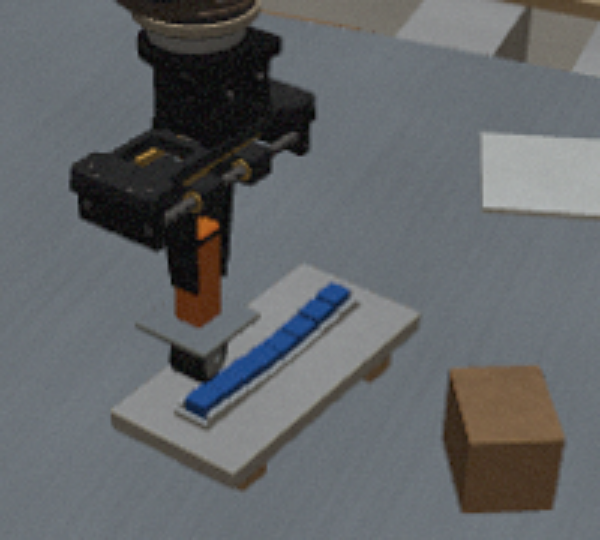

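Emit:
carry_out([
  [0, 0, 0.015, 0, 0.1],
  [0, 0, 0.019, 0, 0.1],
  [0, 0, 0.02, 0, 0.1],
  [0, 0, 0.021, 0, 0.1],
  [0, 0, 0.022, 0, 0.1],
  [0, 0, 0.022, 0, 0.1],
])

```text
t: 8.62
eef_pos: [545.7, 83.6, 333.2]
tcp_rot: [-3.141, -0.001, -0.253]
ft_force: [-1.9, 0.9, 4.1]
opening: 0.274
grip_force: 30.0
```

Emit:
carry_out([
  [0, 0, 0.001, 0, 0.1],
  [0, 0, 0.002, 0, 0.1],
  [0, 0, 0.003, 0, 0.1],
  [0, 0, 0.003, 0, 0.1],
])

```text
t: 9.12
eef_pos: [545.7, 83.6, 329.9]
tcp_rot: [-3.141, -0.0, -0.253]
ft_force: [-2.2, 0.4, 3.2]
opening: 0.271
grip_force: 30.0
```

Emit:
carry_out([
  [0, 0, 0.001, 0, 0.1],
  [0, 0, 0.0015, 0, 0.1],
  [0, 0, 0.0015, 0, 0.1],
])

```text
t: 9.5
eef_pos: [545.7, 83.6, 328.8]
tcp_rot: [-3.141, -0.001, -0.253]
ft_force: [-3.4, 0.4, 10.2]
opening: 0.272
grip_force: 30.0
```

Emit:
carry_out([
  [0, 0, 0.0005, 0, 0.1],
  [0, 0, 0.001, 0, 0.1],
  [0, 0, 0.001, 0, 0.1],
])

```text
t: 9.88
eef_pos: [545.8, 83.5, 328.6]
tcp_rot: [-3.141, -0.002, -0.253]
ft_force: [-4.3, 0.1, 17.3]
opening: 0.274
grip_force: 30.0
```

Run:
```python
import numpy as np
h=np.array([59.9,58.6,57.7,56.05,55.75,57.3,60.65,63.25])
x=np.arange(-95.5,95.6,.25); i=np.clip(((x+96)//24).astype(int),0,7); S=h[i]+.02*(x-(-84+24*i))
T=np.arange(-88,93,2.)
E=[max(S[abs(x-t)<19]-20+np.sqrt(400-(x[abs(x-t)<19]-t)**2)) for t in T]
E=np.array(E)-E[0]
for k in range(0,len(T),12): print(int(T[k]),E[k:k+12].round(1).tolist())
```

```text
-88 [0.0, 0.0, 0.1, 0.1, 0.2, 0.2, 0.2, 0.3, 0.3, 0.2, -0.1, -0.7]
-64 [-1.3, -1.3, -1.2, -1.2, -1.1, -1.1, -1.1, -1.0, -1.0, -1.1, -1.4, -2.0]
-40 [-2.2, -2.2, -2.1, -2.1, -2.0, -2.0, -2.0, -1.9, -1.9, -2.0, -2.3, -2.9]
-16 [-3.7, -3.8, -3.8, -3.7, -3.7, -3.7, -3.6, -3.6, -3.5, -3.7, -4.0, -4.2]
8 [-4.2, -4.1, -4.1, -4.0, -4.0, -3.7, -3.2, -2.9, -2.8, -2.7, -2.7, -2.6]
32 [-2.6, -2.6, -2.5, -2.1, -1.1, -0.3, 0.2, 0.5, 0.6, 0.6, 0.7, 0.7]
56 [0.8, 0.8, 0.8, 0.9, 1.5, 2.3, 2.8, 3.1, 3.2, 3.2, 3.3, 3.3]
80 [3.3, 3.4, 3.4, 3.5, 3.5, 3.5, 3.6]
```

Emit:
carry_out([
  [0, -0.002, 0, 0, 0.1],
  [0, -0.004, -0.0001, 0, 0.1],
  [0, -0.006, -0.0001, 0, 0.1],
  [0, -0.008, -0.0002, 0, 0.1],
  [0, -0.01, -0.0002, 0, 0.1],
  [0, -0.012, -0.0002, 0, 0.1],
])

```text
t: 10.62
eef_pos: [548.7, 95.0, 328.8]
tcp_rot: [3.141, -0.002, -0.253]
ft_force: [-5.5, -2.1, 18.9]
opening: 0.273
grip_force: 30.0
```

Emit:
carry_out([
  [0, -0.002, -0.0003, 0, 0.1],
  [0, -0.004, -0.0003, 0, 0.1],
  [0, -0.006, -0.0002, 0, 0.1],
  [0, -0.008, 0.0001, 0, 0.1],
  [0, -0.01, 0.0007, 0, 0.1],
  [0, -0.012, 0.0013, 0, 0.1],
  [0, -0.014, 0.0013, 0, 0.1],
])

```text
t: 11.5
eef_pos: [552.3, 108.8, 327.3]
tcp_rot: [-3.141, -0.002, -0.253]
ft_force: [-3.8, 0.0, 14.7]
opening: 0.271
grip_force: 30.0
```

Emit:
carry_out([
  [0, -0.002, -0.0001, 0, 0.1],
  [0, -0.004, -0.0001, 0, 0.1],
  [0, -0.006, -0.0002, 0, 0.1],
  [0, -0.008, -0.0002, 0, 0.1],
  [0, -0.01, -0.0002, 0, 0.1],
  [0, -0.012, -0.0003, 0, 0.1],
  [0, -0.014, -0.0003, 0, 0.1],
  [0, -0.016, -0.0002, 0, 0.1],
  [0, -0.018, 0.0001, 0, 0.1],
  [0, -0.02, 0.0007, 0, 0.1],
  [0, -0.022, 0.0009, 0, 0.1],
  [0, -0.024, 0.0009, 0, 0.1],
])

```text
t: 13.0
eef_pos: [558.4, 132.0, 325.9]
tcp_rot: [-3.141, -0.002, -0.253]
ft_force: [-2.5, -0.6, 8.7]
opening: 0.273
grip_force: 30.0
```

Emit:
carry_out([
  [0, 0, 0.0006, 0, 0.1],
  [0, 0.002, 0.0008, 0, 0.1],
  [0, 0.002, 0.0008, 0, 0.1],
])

```text
t: 13.38
eef_pos: [557.9, 130.0, 325.7]
tcp_rot: [-3.141, -0.002, -0.253]
ft_force: [-3.4, -0.1, 15.5]
opening: 0.271
grip_force: 30.0
```

Emit:
carry_out([
  [0, -0.002, 0, 0, 0.1],
  [0, -0.004, -0.0001, 0, 0.1],
  [0, -0.006, -0.0001, 0, 0.1],
  [0, -0.008, -0.0001, 0, 0.1],
  [0, -0.01, -0.0001, 0, 0.1],
  [0, -0.012, -0.0001, 0, 0.1],
  [0, -0.014, -0.0002, 0, 0.1],
  [0, -0.016, -0.0002, 0, 0.1],
  [0, -0.018, -0.0001, 0, 0.1],
  [0, -0.02, 0.0002, 0, 0.1],
  [0, -0.022, 0.0008, 0, 0.1],
  [0, -0.024, 0.0016, 0, 0.1],
  [0, -0.026, 0.0018, 0, 0.1],
])

```text
t: 15.0
eef_pos: [564.5, 155.3, 324.7]
tcp_rot: [-3.14, -0.003, -0.253]
ft_force: [-5.0, 0.6, 23.7]
opening: 0.267
grip_force: 30.0
```

Emit:
carry_out([
  [0, -0.002, -0.0009, 0, 0.1],
  [0, -0.004, -0.001, 0, 0.1],
  [0, -0.006, -0.001, 0, 0.1],
  [0, -0.008, -0.001, 0, 0.1],
  [0, -0.01, -0.0011, 0, 0.1],
  [0, -0.012, -0.0011, 0, 0.1],
])

```text
t: 15.75
eef_pos: [567.5, 166.7, 325.1]
tcp_rot: [-3.141, -0.002, -0.253]
ft_force: [-2.5, -0.7, 15.4]
opening: 0.273
grip_force: 30.0
```

Emit:
carry_out([
  [0, -0.002, -0.0001, 0, 0.1],
  [0, -0.004, 0.0001, 0, 0.1],
  [0, -0.006, 0.0003, 0, 0.1],
  [0, -0.008, 0.0005, 0, 0.1],
  [0, -0.01, 0.0005, 0, 0.1],
  [0, -0.012, 0.0005, 0, 0.1],
  [0, -0.014, 0.0005, 0, 0.1],
])

```text
t: 16.62
eef_pos: [570.9, 179.9, 324.7]
tcp_rot: [3.141, -0.002, -0.252]
ft_force: [-4.5, -9.0, 19.2]
opening: 0.272
grip_force: 30.0
```

Emit:
carry_out([
  [0, -0.002, -0.0003, 0, 0.1],
  [0, -0.004, -0.0004, 0, 0.1],
  [0, -0.006, -0.0007, 0, 0.1],
  [0, -0.008, -0.0011, 0, 0.1],
  [0, -0.01, -0.0014, 0, 0.1],
  [0, -0.012, -0.0015, 0, 0.1],
  [0, -0.014, -0.0016, 0, 0.1],
])

```text
t: 17.5
eef_pos: [574.6, 193.9, 325.9]
tcp_rot: [-3.141, -0.002, -0.253]
ft_force: [-1.6, 0.4, 11.2]
opening: 0.272
grip_force: 30.0
```

Emit:
carry_out([
  [0, -0.002, 0.0003, 0, 0.1],
  [0, -0.004, 0.0004, 0, 0.1],
  [0, -0.006, 0.0003, 0, 0.1],
  [0, -0.008, 0.0003, 0, 0.1],
  [0, -0.01, 0.0002, 0, 0.1],
])

```text
t: 18.12
eef_pos: [576.9, 202.7, 326.0]
tcp_rot: [3.14, -0.002, -0.252]
ft_force: [-4.1, -10.6, 16.2]
opening: 0.276
grip_force: 30.0
```

Emit:
carry_out([
  [0, -0.002, -0.0005, 0, 0.1],
  [0, -0.004, -0.0014, 0, 0.1],
  [0, -0.006, -0.0022, 0, 0.1],
  [0, -0.008, -0.0027, 0, 0.1],
  [0, -0.01, -0.003, 0, 0.1],
  [0, -0.012, -0.0031, 0, 0.1],
])

```text
t: 18.88
eef_pos: [580.1, 215.1, 328.3]
tcp_rot: [-3.141, -0.002, -0.253]
ft_force: [-0.7, -1.5, 7.3]
opening: 0.271
grip_force: 30.0
```

Emit:
carry_out([
  [0, -0.001, 0.0005, 0, 0.1],
  [0, -0.003, 0.0009, 0, 0.1],
  [0, -0.005, 0.0009, 0, 0.1],
  [0, -0.007, 0.0009, 0, 0.1],
  [0, -0.009, 0.0009, 0, 0.1],
])

```text
t: 19.5
eef_pos: [582.3, 223.7, 328.4]
tcp_rot: [-3.142, -0.003, -0.252]
ft_force: [-2.8, -7.0, 17.1]
opening: 0.271
grip_force: 30.0
```

Emit:
carry_out([
  [0, -0.002, 0, 0, 0.1],
  [0, -0.004, -0.0001, 0, 0.1],
  [0, -0.006, -0.0004, 0, 0.1],
  [0, -0.008, -0.001, 0, 0.1],
  [0, -0.01, -0.0015, 0, 0.1],
  [0, -0.012, -0.0019, 0, 0.1],
  [0, -0.014, -0.002, 0, 0.1],
  [0, -0.016, -0.002, 0, 0.1],
])

```text
t: 20.5
eef_pos: [586.3, 239.3, 330.9]
tcp_rot: [-3.14, -0.003, -0.253]
ft_force: [-2.7, -0.8, 19.7]
opening: 0.274
grip_force: 30.0
```

Emit:
carry_out([
  [0, -0.002, -0.0004, 0, 0.1],
  [0, -0.004, -0.0005, 0, 0.1],
  [0, -0.006, -0.0006, 0, 0.1],
  [0, -0.008, -0.0006, 0, 0.1],
  [0, -0.01, -0.0007, 0, 0.1],
  [0, -0.012, -0.0007, 0, 0.1],
  [0, -0.014, -0.0007, 0, 0.1],
  [0, -0.016, -0.0007, 0, 0.1],
  [0, -0.018, -0.0007, 0, 0.1],
])

```text
t: 21.62
eef_pos: [590.8, 257.0, 331.3]
tcp_rot: [-3.14, -0.003, -0.253]
ft_force: [-2.3, -0.1, 16.1]
opening: 0.271
grip_force: 30.0
```

Emit:
carry_out([
  [0, 0, -0.01, 0, 0.1],
  [0, 0, -0.04, 0, 0.1],
  [-0.03, 0.03, -0.08, 0, 0.1],
  [-0.06, 0.06, -0.08, 0, 0.1],
  [-0.09, 0.09, -0.08, 0, 0.1],
  [-0.09, 0.09, -0.08, 0, 0.1],
  [-0.09, 0.09, -0.08, 0, 0.1],
  [-0.09, 0.09, -0.08, 0, 0.1],
])

```text
t: 22.62
eef_pos: [481.5, 192.5, 409.2]
tcp_rot: [3.141, 0.0, -0.253]
ft_force: [0.1, 1.1, -2.7]
opening: 0.267
grip_force: 30.0
```

Run:
```python
from h import *
g=grab('wrist'); save('w4.png',g[0]); im,d,K,D,M=g; s=env.state(); print(s['t'],s['eef_pos'],s['tcp_rot'],s['ft_force'],s['opening'])
h=cv2.cvtColor(im,cv2.COLOR_RGB2HSV); m=((h[...,0]>100)&(h[...,0]<130)&(h[...,1]>120)&(d>0))
v,u=np.nonzero(m); p=cv2.undistortPoints(np.stack([u,v],1)[:,None].astype(float),K,D)[:,0]
X=(M[:3,:3]@(np.stack([p[:,0],-p[:,1],-np.ones(len(p))])*d[v,u])).T+M[:3,3]
w=np.array([.2515,.9679]); q=X[:,:2]-[568.27,168.53]; t=q@w; n=q@[w[1],-w[0]]
h0=[59.9,58.6,57.7,56.05,55.75,57.3,60.65,63.25]
for i in range(8):
    k=(abs(t-(-84+24*i))<8)&(abs(n)<8); print(i,k.sum(),np.round([X[k,2].mean(),X[k,2].mean()-h0[i]],2) if k.any() else None)
```

```text
22.675 [481.46546276 192.52692706 409.16693661] [ 3.14141654e+00  1.43959012e-04 -2.52748991e-01] [ 0.26017868 -0.2885936  -2.91954782] 0.27224869429665743
0 418 [55.02 -4.88]
1 412 [53.58 -5.02]
2 404 [52.1 -5.6]
3 401 [51.11 -4.94]
4 403 [51.04 -4.71]
5 410 [52.41 -4.89]
6 423 [54.75 -5.9 ]
7 428 [57.82 -5.43]
```

View pics/w4.png

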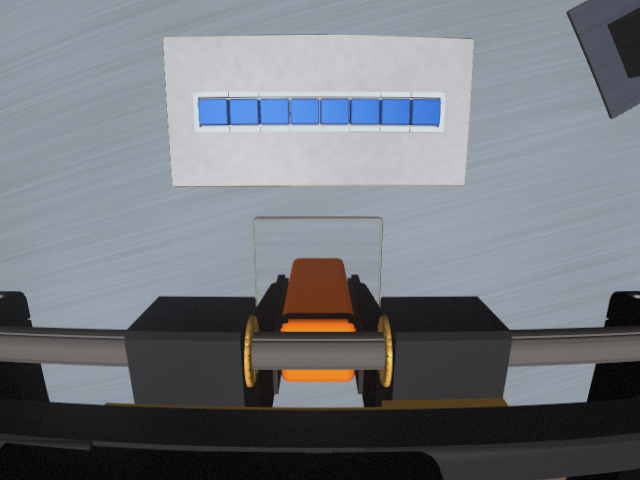

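All eight links look evenly seated, with drops of about 5 to 6 mm, within the depth noise. There is plenty of time, so I roll back once to make sure.

Emit:
carry_out([
  [0.045, -0.041, 0, 0, 0.1],
  [0.09, -0.083, 0, 0, 0.1],
  [0.09, -0.083, 0, 0, 0.1],
  [0.09, -0.083, 0.04, 0, 0.1],
  [0.09, -0.083, 0.07, 0, 0.1],
  [0.09, -0.083, 0.076, 0, 0.1],
  [0.09, -0.083, 0.078, 0, 0.1],
  [0.09, -0.083, 0.079, 0, 0.1],
  [0.09, -0.083, 0.0798, 0, 0.1],
  [0.09, -0.083, 0.0798, 0, 0.1],
])

```text
t: 23.92
eef_pos: [588.8, 250.2, 331.5]
tcp_rot: [-3.14, -0.002, -0.253]
ft_force: [-1.4, 0.3, 6.1]
opening: 0.27
grip_force: 30.0
```

Emit:
carry_out([
  [0, 0, 0.0008, 0, 0.1],
  [0, 0.004, 0.0009, 0, 0.1],
  [0, 0.008, 0.0009, 0, 0.1],
  [0, 0.012, 0.001, 0, 0.1],
  [0, 0.014, 0.0011, 0, 0.1],
  [0, 0.016, 0.0014, 0, 0.1],
  [0, 0.018, 0.0019, 0, 0.1],
  [0, 0.02, 0.0027, 0, 0.1],
  [0, 0.022, 0.0033, 0, 0.1],
  [0, 0.024, 0.0034, 0, 0.1],
  [0, 0.026, 0.0034, 0, 0.1],
])

```text
t: 25.3
eef_pos: [582.3, 225.0, 328.6]
tcp_rot: [-3.14, -0.003, -0.253]
ft_force: [-3.2, 1.2, 9.7]
opening: 0.27
grip_force: 30.0
```

Emit:
carry_out([
  [0, 0, 0.0006, 0, 0.1],
  [0, 0.004, 0.0007, 0, 0.1],
  [0, 0.008, 0.0008, 0, 0.1],
  [0, 0.012, 0.001, 0, 0.1],
  [0, 0.014, 0.0013, 0, 0.1],
  [0, 0.016, 0.0018, 0, 0.1],
  [0, 0.018, 0.0026, 0, 0.1],
  [0, 0.02, 0.0035, 0, 0.1],
  [0, 0.022, 0.0038, 0, 0.1],
  [0, 0.024, 0.0038, 0, 0.1],
  [0, 0.024, 0.0038, 0, 0.1],
])

```text
t: 26.68
eef_pos: [576.4, 201.8, 325.9]
tcp_rot: [-3.139, -0.004, -0.253]
ft_force: [-4.3, 0.8, 19.3]
opening: 0.274
grip_force: 30.0
```

Emit:
carry_out([
  [0, 0.004, -0.0004, 0, 0.1],
  [0, 0.008, -0.0003, 0, 0.1],
  [0, 0.01, -0.0002, 0, 0.1],
  [0, 0.012, -0.0001, 0, 0.1],
  [0, 0.014, 0.0002, 0, 0.1],
  [0, 0.016, 0.0007, 0, 0.1],
  [0, 0.018, 0.001, 0, 0.1],
  [0, 0.022, 0.001, 0, 0.1],
  [0, 0.022, 0.001, 0, 0.1],
])

```text
t: 27.8
eef_pos: [570.9, 180.4, 324.7]
tcp_rot: [-3.139, -0.004, -0.253]
ft_force: [-3.6, 0.2, 19.4]
opening: 0.275
grip_force: 30.0
```

Emit:
carry_out([
  [0, 0.004, -0.0003, 0, 0.1],
  [0, 0.006, -0.0004, 0, 0.1],
  [0, 0.008, -0.0006, 0, 0.1],
  [0, 0.01, -0.0008, 0, 0.1],
  [0, 0.012, -0.001, 0, 0.1],
  [0, 0.016, -0.0009, 0, 0.1],
  [0, 0.02, -0.0008, 0, 0.1],
  [0, 0.024, -0.0007, 0, 0.1],
  [0, 0.024, -0.0007, 0, 0.1],
])

```text
t: 28.92
eef_pos: [564.9, 157.0, 324.9]
tcp_rot: [-3.14, -0.004, -0.253]
ft_force: [-3.1, -0.8, 14.5]
opening: 0.272
grip_force: 30.0
```

Emit:
carry_out([
  [0, 0.003, -0.0001, 0, 0.1],
  [0, 0.005, -0.0005, 0, 0.1],
  [0, 0.007, -0.0009, 0, 0.1],
  [0, 0.009, -0.0011, 0, 0.1],
  [0, 0.013, -0.0011, 0, 0.1],
  [0, 0.017, -0.001, 0, 0.1],
  [0, 0.021, -0.0009, 0, 0.1],
  [0, 0.024, -0.0008, 0, 0.1],
  [0, 0.024, -0.0008, 0, 0.1],
])

```text
t: 30.05
eef_pos: [558.9, 133.8, 325.8]
tcp_rot: [-3.14, -0.004, -0.253]
ft_force: [-4.4, 0.6, 16.5]
opening: 0.276
grip_force: 30.0
```

Emit:
carry_out([
  [0, 0.004, -0.0001, 0, 0.1],
  [0, 0.006, -0.0005, 0, 0.1],
  [0, 0.008, -0.001, 0, 0.1],
  [0, 0.01, -0.0014, 0, 0.1],
  [0, 0.012, -0.0016, 0, 0.1],
  [0, 0.016, -0.0016, 0, 0.1],
  [0, 0.02, -0.0015, 0, 0.1],
  [0, 0.024, -0.0014, 0, 0.1],
  [0, 0.024, -0.0014, 0, 0.1],
])

```text
t: 31.18
eef_pos: [552.9, 110.5, 327.2]
tcp_rot: [-3.14, -0.004, -0.253]
ft_force: [-3.3, -1.3, 17.8]
opening: 0.278
grip_force: 30.0
```

Emit:
carry_out([
  [0, 0.004, -0.0002, 0, 0.1],
  [0, 0.006, -0.0007, 0, 0.1],
  [0, 0.008, -0.0012, 0, 0.1],
  [0, 0.01, -0.0016, 0, 0.1],
  [0, 0.012, -0.0017, 0, 0.1],
  [0, 0.016, -0.0016, 0, 0.1],
  [0, 0.02, -0.0015, 0, 0.1],
  [0, 0.026, -0.0014, 0, 0.1],
  [0, 0.03, -0.0014, 0, 0.1],
  [0, 0.03, -0.0014, 0, 0.1],
])

```text
t: 32.42
eef_pos: [545.4, 81.4, 328.5]
tcp_rot: [-3.14, -0.004, -0.253]
ft_force: [-3.7, -0.1, 18.8]
opening: 0.274
grip_force: 30.0
```

Both passes agree in height at each link, so all links are home. I carry the roller back above the holder.

Emit:
carry_out([
  [0, 0, -0.01, 0, 0.1],
  [0, 0, -0.04, 0, 0.1],
  [0, 0, -0.08, 0, 0.1],
  [0.081, 0.212, -0.08, -30.5, 0.1],
  [0.081, 0.212, -0.08, -30.5, 0.1],
  [0.081, 0.212, -0.08, -30.5, 0.1],
  [0.081, 0.212, -0.08, -30.5, 0.1],
  [0.081, 0.212, -0.08, -30.5, 0.1],
  [0.081, 0.212, -0.08, -30.5, 0.1],
  [0.081, 0.212, -0.08, -30.5, 0.1],
  [0.081, 0.212, -0.08, -30.5, 0.1],
  [0.081, 0.212, -0.08, -30.5, 0.1],
])

```text
t: 33.92
eef_pos: [570.6, -143.3, 406.0]
tcp_rot: [3.141, -0.0, 0.28]
ft_force: [0.0, -0.0, -2.4]
opening: 0.271
grip_force: 30.0
```

Run:
```python
from h import *
a=grab('scene'); b=grab('side'); w=grab('wrist'); s=env.state(); print(s['t'],s['eef_pos'],s['tcp_rot'],s['ft_force'],s['opening'])
z=lambda i,u,v,W,H:cv2.resize(i[v:v+H,u:u+W],(400,int(400*H/W)),interpolation=2)
o=np.hstack([z(a[0],230,180,140,175),z(b[0],290,120,140,175)]); save('m.png',o)
# crown plate plane from wrist depth
print(o.shape); v,u=np.mgrid[150:300:30,260:390:20]
for q in zip(u.ravel(),v.ravel()):
    p=at_d(q,w); 
    if p[2]>100: print(q,p.round(0),w[0][q[1],q[0]])
```

```text
34.075 [ 570.58595676 -143.6410603   405.86423889] [3.14148758e+00 7.40978368e-06 2.79806326e-01] [ 0.72609977 -0.30249058 -3.05360666] 0.2752340930273371
(500, 800, 3)
(np.int64(260), np.int64(240)) [ 580. -110.  184.] [158 168 179]
(np.int64(280), np.int64(240)) [ 583. -120.  184.] [158 169 179]
(np.int64(300), np.int64(240)) [ 586. -130.  183.] [159 168 178]
(np.int64(320), np.int64(240)) [ 589. -140.  184.] [158 168 176]
(np.int64(340), np.int64(240)) [ 591. -149.  184.] [159 168 177]
(np.int64(360), np.int64(240)) [ 594. -159.  184.] [157 167 178]
(np.int64(380), np.int64(240)) [ 597. -169.  183.] [157 159 159]
(np.int64(260), np.int64(270)) [ 565. -114.  184.] [157 166 175]
(np.int64(280), np.int64(270)) [ 568. -124.  184.] [156 165 174]
(np.int64(300), np.int64(270)) [ 579. -133.  208.] [128  67  38]
(np.int64(320), np.int64(270)) [ 581. -142.  208.] [128  65  37]
(np.int64(340), np.int64(270)) [ 583. -151.  207.] [123  62  34]
(np.int64(360), np.int64(270)) [ 579. -164.  183.] [154 162 171]
(np.int64(380), np.int64(270)) [ 582. -174.  183.] [139 137 128]
```

View pics/m.png

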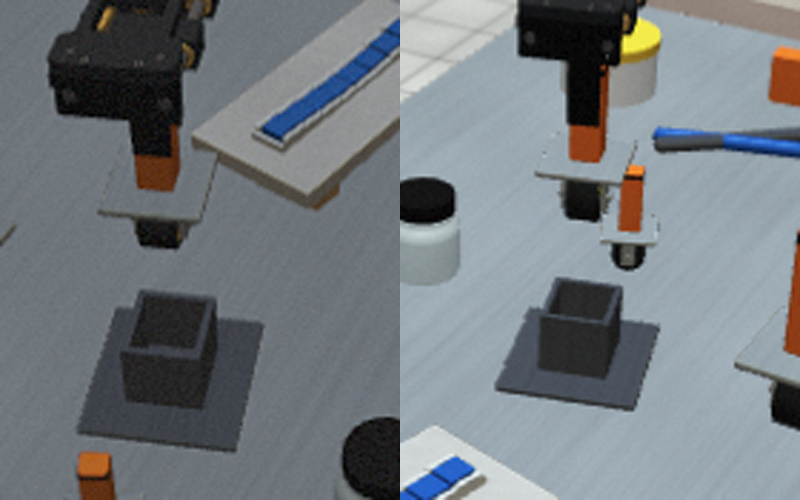

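The roller hangs level above the empty holder, with its crown top level at 184 mm in depth, and the fork is aligned with the mouth. I lower it.

Emit:
carry_out([
  [0, 0.001, 0.03, 0, 0.1],
  [0, 0.001, 0.06, 0, 0.1],
  [0, 0.001, 0.07, 0, 0.1],
  [0, 0.001, 0.08, 0, 0.1],
  [0, 0.001, 0.09, 0, 0.1],
  [0, 0.001, 0.1, 0, 0.1],
  [0, 0.001, 0.11, 0, 0.1],
  [0, 0.001, 0.115, 0, 0.1],
  [0, 0.001, 0.118, 0, 0.1],
  [0, 0.001, 0.119, 0, 0.1],
  [0, 0.001, 0.119, 0, 0.1],
])

```text
t: 35.45
eef_pos: [570.9, -144.9, 287.0]
tcp_rot: [3.141, -0.0, 0.279]
ft_force: [-0.1, 0.5, -3.0]
opening: 0.273
grip_force: 30.0
```

Emit:
carry_out([
  [0, 0, 0.001, 0, 0.1],
  [0, 0, 0.002, 0, 0.1],
  [0, 0, 0.0025, 0, 0.1],
  [0, 0, 0.0025, 0, 0.1],
])

```text
t: 35.95
eef_pos: [570.8, -144.9, 284.7]
tcp_rot: [3.141, -0.0, 0.279]
ft_force: [-1.5, 0.6, 3.0]
opening: 0.271
grip_force: 30.0
```

Contact on the rim at the original height. I release slowly and rise.

Emit:
carry_out([
  [0, 0, 0, 0, 0.4],
  [0, 0, 0, 0, 0.6],
  [0, 0, 0, 0, 1],
  [0, 0, 0, 0, 1],
  [0, 0, 0, 0, 1],
  [0, 0, 0, 0, 1],
  [0, 0, 0, 0, 1],
  [0, 0, -0.03, 0, 1],
  [0, 0, -0.08, 0, 1],
  [0, 0, -0.12, 0, 1],
  [0, 0, -0.12, 0, 1],
  [0, 0, -0.12, 0, 1],
])

```text
t: 37.45
eef_pos: [570.6, -144.8, 403.6]
tcp_rot: [-3.141, 0.001, 0.279]
ft_force: [-0.7, 0.1, 0.5]
opening: 1.0
grip_force: 0.0
```

Run:
```python
from h import *
g=grab('wrist'); s=env.state(); print(s['t'],s['eef_pos'],s['ft_force'],s['opening'])
for n,z,lo in [('top',140,120),('crown',62,50)]:
    im,d,K,D,M=g; v,u=np.nonzero(d[100:300,200:440]>0); v+=100;u+=200
    p=cv2.undistortPoints(np.stack([u,v],1)[:,None].astype(float),K,D)[:,0]
    X=(M[:3,:3]@(np.stack([p[:,0],-p[:,1],-np.ones(len(p))])*d[v,u])).T+M[:3,3]
    k=(abs(X[:,2]-z)<6)&(np.hypot(X[:,0]-570,X[:,1]+146)<60); A=np.c_[X[k,:2]-X[k,:2].mean(0),np.ones(k.sum())]
    print(n,k.sum(),X[k].mean(0).round(1),np.linalg.lstsq(A,X[k,2],rcond=None)[0].round(3))
```

```text
37.5 [ 570.66791792 -144.85439088  403.15238675] [-1.11628668  0.01848665 -0.2282495 ] 1.0014130927514697
top 1620 [ 570.7 -144.7  139.9] [-3.80000e-02 -1.50000e-02  1.39888e+02]
crown 4322 [ 576.  -143.2   62.3] [-2.0000e-03  1.0000e-03  6.2318e+01]
```

The crown sits level at 62 mm and the handle top is at 140 mm, so the roller hangs home and upright with the gripper clear. I hand the job in.

```bash
python3 -c "
from cell import env
print(env.job_done())"
```

```text
the job is handed in; nothing more can be done
None
```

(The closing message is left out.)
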